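# Turn the square cutter over and put it away edge-down in its case

### The arm

A 7-joint arm with a two-finger parallel gripper is mounted at the origin on the work surface. World frame = base frame: x ahead of the robot, y to its left, z up, the work surface at z = 0. Lengths are in m, angles in rad, forces in N, time in s.
With the tool pointing down it reaches from about 0.425 to 1.025 m from the base axis. Payload 9.4 kg.
Tool frame: the origin (TCP) lies midway between the tips of the shut fingers; the grasp point (between the pads) lies 19 mm behind it; z points along the fingers, y is the line along which they close (so a half turn about z gives the same grasp; the last joint's range is limited). The gripper opens to 93 mm and grips with 3 to 60 N. Pads are 15 mm wide; open, the fingers measure 128 mm over their backs; the gripper's body (75 mm by 188 mm) begins 65 mm behind the grasp point.
Start: joints at [-1.229, 0.599, -0.003, 1.599, 0.002, 0.943, -0.08], TCP at [0.295, 0.662, 0.219] pointing down, gripper open.
Joint ranges: [-2.57, 2.57], [-0.35, 1.97], [-1.29, 1.29], [0.11, 2.56], [-1.05, 4.19], [0.11, 1.86], [-2.63, 2.63]. Speed limits (rad/s): [2.22, 2.22, 3.01, 3.01, 3.14, 3.14, 3.14].

### API

Orientations are given as a unit quaternion [w, x, y, z].
In Python, from plant import telemetry, cams, arm gives the robot as it stands.
- The arm moves only by the tool move_arm, never from a script. Its argument "rows" is a list of rows, each a list of 3 entries, a list of its own where there are three numbers: the turn, a rotation vector about the tool's x, y, z in units of 180 degrees (1.0 is 180 degrees), then the shift along the tool's x, y, z in units of 25 cm (1.0 is 25 cm), then the opening, from 0 (shut) to 1 (fully open). In form: [[[rx, ry, rz], [dx, dy, dz], fingers], ...]. A call has 1 to 5 rows; each row is the pose to reach, as a shift and turn from the pose commanded when the call began, along the tool's axes at that moment, turning the shorter way round; what a row does not reach only later rows make up. A row lasts 1/8 s, in which the tool goes at most 62.5 mm and 10.7 degrees, less where a joint would pass 70% of its speed; a pose out of reach is approached as far as the arm can. A call with a number of a shift or a turn outside -1 to 1 is refused whole. A call with a gripper value outside its range is refused whole. The fingers move at their own pace and stop on an object; "grip_force" is the grip in N (left out, the last holds). Time passes only in rows, so rows that repeat a pose let the fingers close. It gives the time, the measured TCP pose, the force, the opening and the grip force at its end, in the units of the state.
- telemetry.sense(): the state, without advancing time (a new reading comes with each control period).
- cams.snapshot(name): name is "side" or "top"; returns a dict with "color" (384x512x3 uint8, blue, green, red), "range_z" (384x512 float32, m along the optical axis (not along the pixel's ray), 0 where there is no reading), "camera_matrix" (3x3 intrinsics, pixels), "D" ([k1, k2, p1, p2, k3] as OpenCV has them; the pictures are not rectified), "cam_to_world" (4x4, takes a point from camera to world coordinates). Camera axes: x right, y down, z forward; pixel columns grow to the right and rows downward; lengths in m; the calibration is good to about 2 mm. A picture is of the moment at which its call begins.
- arm.finish_job(): hands the job in; it is judged then, once.
The state is a dict: "clock": time; "q": joint angles; "dq": joint speeds; "tau": joint torques, N m; "tcp_pos": TCP position; "orientation": TCP orientation; "force": force on the tool from outside, world axes, zero at the start; "wrist_torque": the same for the moment, N m; "opening": opening from 0.0 (shut) to 1.0 (fully open); "grip_force": force on a finger pad.
Only numpy, scipy, OpenCV 4.12 (cv2) and the standard library are available. Lean on these libraries where they do the work, as an engineer would, in place of code of your own. Each camera call takes 0.05 s, during which the arm holds its last target. There are 200 camera calls.

### The job

The large mint-green square paste cutter has been left on the red board with its cutting edge up. Turn it over and put it away in its empty pocket in the storage case, cutting edge down, with its rim fully home on the case all round; ease it in gently, never forcing it against the case. Leave the two smaller cutters, the jar and the palette knife where they are.

Things in the scene. Friction and masses are not known exactly. Their poses are not given: they have to be found in the camera images.
- cutter: Large square paste cutter, mint-green rigid plastic, open right through, 40 mm tall, 25 to 50 g. Rim: a band 58 x 58 mm, 8 mm tall; from it four walls, 50 x 50 mm outside, 2 mm thick, run to the cutting edge. Origin: centre of the rim's outer face. z: from rim to edge (up at the start, must point down at the end); x, y square to its sides. Looks the same each quarter turn about z.
- pocket (a point): Centre of the mouth of the large, empty pocket, level with the case's flat top, 45 mm above the bench. 52.5 x 52.5 mm, mouth chamfered 1 mm, 36 mm deep, walls along this frame's x and y; z up. The cutter's walls go in, its rim does not: fully home, the rim rests on the case's top with its face 8 mm above this point, the edge 4 mm clear of the floor.
- case: Storage case, ivory plastic with a grey foot, fixed to the bench, 236 x 92 x 45 mm, cover removed. Origin: centre of its underside; x along its length, z up. Pockets in a row along x: large (empty) at x = +74 mm, medium at -14 mm, small at -85 mm.
- cutter_medium: Medium square cutter, darker mint, loose in the middle pocket with its cutting edge down; its rim is 48 x 48 mm and stands 8 mm above the case's top. Origin: centre of its cutting edge, underneath; z up. Leave alone.
- cutter_small: Small square cutter, darker mint, loose in the end pocket with its cutting edge down; its rim is 38 x 38 mm and stands 8 mm above the case's top. Origin: centre of its cutting edge, underneath; z up. Leave alone.
- jar: Jar of red colour with a white cap, 42 mm diameter, 52 mm tall, loose on the bench beyond the board. Origin: centre of its underside; z up. Leave alone.
- knife: Palette knife, mint handle 90 mm, steel blade 110 mm, 14 mm thick at the handle, lying loose on the bench to the right of the board. Origin: at bench level near its middle; x towards the blade's end. Leave alone.
- board: Red plastic cutting board, 320 x 460 x 10 mm, fixed, long side along y; the large cutter starts on it. Origin: centre of its underside. A fixed white rolling pin with pink rings, 29 mm thick, 230 mm long along y, lies on the bench beyond its far edge, at x = 0.80.
- cutter_edge (a point): Centre of the large cutter's cutting edge, 40 mm from its origin along its z. Its centre of mass is about 15 mm from the rim's face. Laid on its side it rests steadily on the rim and the cutting edge; a push high on the rim's face then tips it over on to its cutting edge.
Not all that is in view belongs to the job. What is shaped like the cutter but yellow is not meant.

How it is judged:
At the end, for the whole second after the job is handed in: The large cutter rests released and still in its pocket, cutting edge down: its z axis points down within 0.06 rad, its centre is within 3 mm of the pocket's centre, and its rim's face is 5 to 9.8 mm above the case's top (8 mm is fully home) (angle between cutter's own z axis and vertical above 3.08 rad and horizontal distance between cutter and pocket below 0.003 m and z of cutter in the frame of pocket between 0.005 and 0.0098 m and linear speed of cutter below 0.01 m/s); the robot touches nothing.
It fails at once if a smaller cutter is moved more than 8 mm or pulled out of its pocket (distance of any of cutter_medium, cutter_small from where it was at the start of the episode above 0.008 m).
It fails at once if the jar or the palette knife is moved more than 20 mm, or the jar is tipped (distance of any of jar, knife from where it was at the start of the episode above 0.02 m or angle between jar's own z axis and vertical above 0.4 rad).
It fails at once if the large cutter is forced against the case with more than 30 N (contact force between cutter and case above 30 N).
It also fails if it takes over 72 s, if anything falls off the work surface, if the arm or the gripper's body presses on something with over 40 N, if the wrist force passes 120 N, or if a joint passes its speed limit or range.

## Working session

There is one attempt and no reset: what is moved stays moved. The work goes in short steps, Python scripts to look and compute and a tool call to move; the robot and the scene stay as the last step left them, time stands still between calls to the robot, and variables do not carry over. Pictures are saved under pics/ and viewed, at most 12 in all, crops included, and the job is handed in when it is done.

Besides the shell and the picture viewer there is one more tool, called after "Request:" as name(argument=value, ...) on one line, values as JSON. move_arm: Moves the arm, as the interface text tells. Its arguments: {"type":"object","properties":{"rows":{"type":"array"},"grip_force":{"type":"number"}},"required":["rows"]}

```bash
ls; mkdir -p pics; cat > h.py <<'E'
import numpy as np, cv2
from plant import telemetry, cams, arm
from scipy.spatial.transform import Rotation as R
def snap(n):
    return cams.snapshot(n)
def world(s,uv=None):
    """world point for each pixel (HxWx3) from depth"""
    H,W=s['range_z'].shape
    u,v=np.meshgrid(np.arange(W),np.arange(H))
    p=cv2.undistortPoints(np.stack([u,v],-1).reshape(-1,1,2).astype(np.float64),np.array(s['camera_matrix']),np.array(s['D'])).reshape(H,W,2)
    z=s['range_z'][...,None]
    P=np.concatenate([p*z,z],-1); T=np.array(s['cam_to_world'])
    return P@T[:3,:3].T+T[:3,3]
def ray(s,uv,h):
    p=cv2.undistortPoints(np.array(uv,float).reshape(-1,1,2),np.array(s['camera_matrix']),np.array(s['D'])).reshape(-1,2)
    T=np.array(s['cam_to_world']); d=np.c_[p,np.ones(len(p))]@T[:3,:3].T; o=T[:3,3]
    return o+d*((h-o[2])/d[:,2])[:,None]
def st():
    t=telemetry.sense(); print({k:np.round(t[k],4).tolist() for k in ('clock','q','tcp_pos','orientation','force','opening','grip_force')}); return t
E
python3 - <<'E'
from h import *
st()
for n in('top','side'):
    s=snap(n); cv2.imwrite(f'pics/{n}0.png',cv2.resize(s['color'],(800,600)))
    print(n,np.round(s['cam_to_world'],3).tolist(),np.round(s['camera_matrix'],1).tolist(),(s['range_z']==0).mean())
E
```

```text
pics
{'clock': 0.0, 'q': [-1.2287, 0.6001, -0.0025, 1.6001, 0.0018, 0.9429, -0.0798], 'tcp_pos': [0.2946, 0.6619, 0.2178], 'orientation': [-0.0001, 0.2078, 0.9782, -0.0008], 'force': [0.7657, -0.1064, -0.5102], 'opening': 1.0045, 'grip_force': 0.0}
top [[0.026, -0.991, 0.131, 0.392], [-0.999, -0.029, -0.021, -0.081], [0.024, -0.13, -0.991, 1.315], [0.0, 0.0, 0.0, 1.0]] [[454.3, 0.0, 252.2], [0.0, 454.3, 188.2], [0.0, 0.0, 1.0]] 0.004084269205729167
side [[-0.966, -0.168, 0.195, 0.365], [-0.257, 0.604, -0.754, 0.531], [0.009, -0.779, -0.627, 0.605], [0.0, 0.0, 0.0, 1.0]] [[365.4, 0.0, 253.4], [0.0, 365.4, 190.7], [0.0, 0.0, 1.0]] 0.0041961669921875
```

View pics/top0.png

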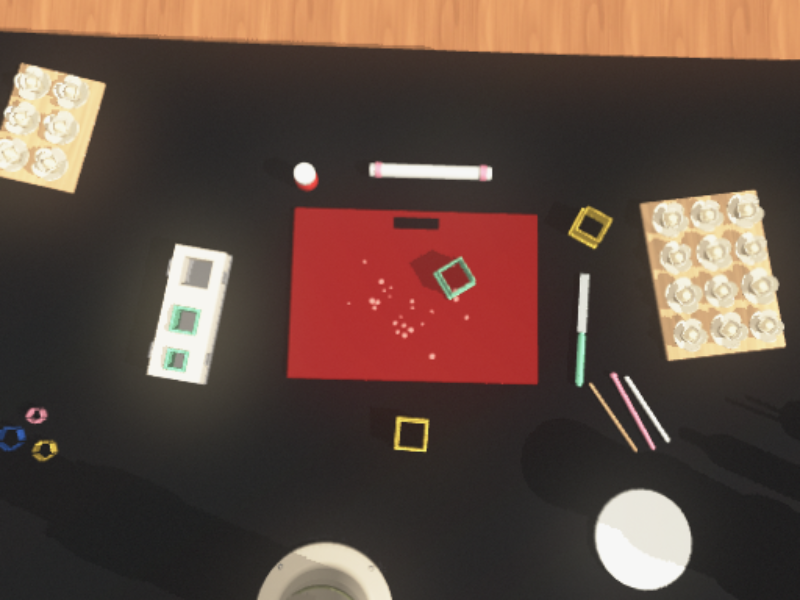

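View pics/side0.png

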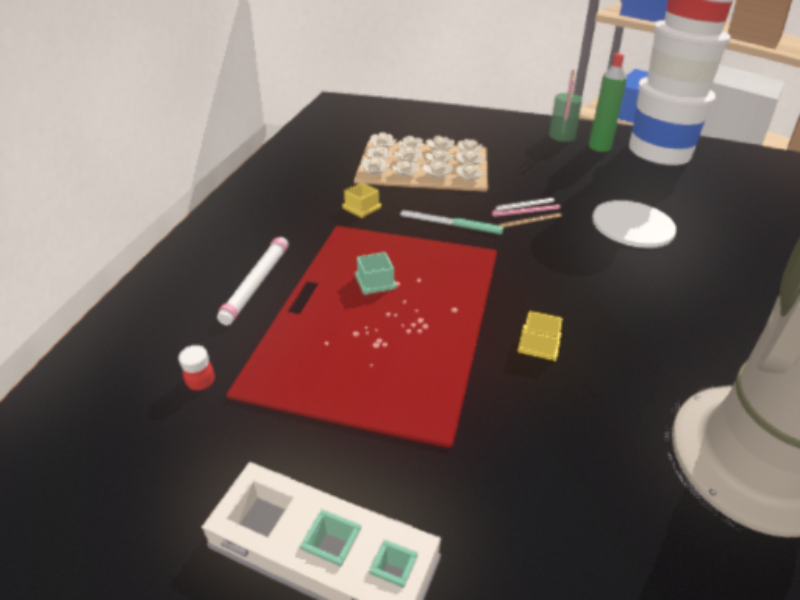

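Top view: the mint candidates are (455,278) on the board, (185,320) and (176,358). The last two are the smaller, darker cutters seated in the case, so (455,278) is the large one. The yellow ones at (411,434) and (591,227) are decoys. I'll measure and confirm with a crop.

```bash
cat >> h.py <<'E'
def mint(s):
    h=cv2.cvtColor(s['color'],cv2.COLOR_BGR2HSV); return cv2.inRange(h,(65,50,50),(95,255,255))>0
def rect(P):
    (c,sz,a)=cv2.minAreaRect(np.float32(P[:,:2]*1000)); return np.round(c,1),np.round(sz,1),round(a,1)
E
python3 - <<'E'
from h import *
s=snap('top'); P=world(s); m=mint(s)
roi=np.zeros_like(m); roi[155:200,270:315]=1
mm=m&roi; c=max(cv2.findContours(mm.astype(np.uint8),0,2)[0],key=cv2.contourArea)[:,0]
print('cutter z hist',np.histogram(P[mm][:,2],bins=np.arange(0,.07,.005))[0])
print('depth edge',rect(P[mm&(P[...,2]>.044)&(P[...,2]<.056)]))
e=mm&(P[...,2]>.044)
ys,xs=np.nonzero(e); print('ray edge',rect(ray(s,np.c_[xs,ys],.05)))
h=cv2.cvtColor(s['color'],cv2.COLOR_BGR2HSV)
iv=(h[...,1]<70)&(h[...,2]>120); r2=np.zeros_like(m); r2[150:250,90:155]=1
iv&=r2.astype(bool); print('case z',np.histogram(P[iv][:,2],bins=np.arange(0,.07,.005))[0])
t=(iv)&(abs(P[...,2]-.045)<.004)
ys,xs=np.nonzero(t); print('case top',rect(P[t]),rect(ray(s,np.c_[xs,ys],.045)))
# pocket hole: points inside below top
c,sz,a=cv2.minAreaRect(np.float32(ray(s,np.c_[xs,ys],.045)[:,:2]))
hole=r2.astype(bool)&~t; hole[195:]=0
n,l,sta,cen=cv2.connectedComponentsWithStats((hole).astype(np.uint8),connectivity=4)
for i in range(1,n):
    if 200<sta[i,4]<2500: ys,xs=np.nonzero(l==i); print(sta[i],cen[i],rect(ray(s,np.c_[xs,ys],.045)))
cv2.imwrite('pics/crop.png',np.hstack([cv2.resize(s['color'][155:200,268:318],(400,360),interpolation=2),cv2.resize(s['color'][150:250,88:158],(390,557),interpolation=2)[:360]]))
s=snap('side'); P=world(s); m=mint(s); roi=np.zeros_like(m); roi[155:195,220:260]=1; mm=m&(roi>0)
print('side z',np.histogram(P[mm][:,2],bins=np.arange(0,.07,.005))[0]); print(rect(P[mm&(P[...,2]>.044)]),rect(P[mm&(P[...,2]<.02)]))
h=cv2.cvtColor(s['color'],cv2.COLOR_BGR2HSV); t=(h[...,1]<90)&(h[...,2]>110)&(abs(P[...,2]-.045)<.004); t[:290]=0
ys,xs=np.nonzero(t); print('side case',rect(ray(s,np.c_[xs,ys],.045)),P[t].mean(0))
E
```

```text
cutter z hist [ 0  0  5 27 18 11  9 11 10 17 10  1  0  0]
depth edge (array([ 594. , -216.5]), array([50.1, 44.3]), 32.5)
ray edge (array([ 592.2, -214.1]), array([51.7, 50.8]), 35.3)
case z [ 93 266 299  59  50  54  52 118 969 995 148  35   0   0]
case top (array([515.8, 261.2]), array([101.4, 235. ]), 81.5) (array([515.7, 260.7]), array([101.3, 234.6]), 81.9)
[  90  150   65   45 1718] [120.77706636 168.65133877] (array([594.7, 258.3]), array([125.4, 180.4]), 1.9)
[115 164  22  22 351] [124.90598291 174.3048433 ] (array([587.7, 247.9]), array([58. , 58.8]), 88.6)
side z [ 0  0 15 76 67 57 56 57 65 65 12  0  0  0]
(array([473.2, 138.6]), array([ 54.5, 812. ]), 19.2) (array([ 598.4, -214.9]), array([53.9, 56.3]), 36.3)
side case (array([308.4, 191.7]), array([687.9, 158.4]), 15.7) [0.49697599 0.256013   0.04463007]
```

View pics/crop.png

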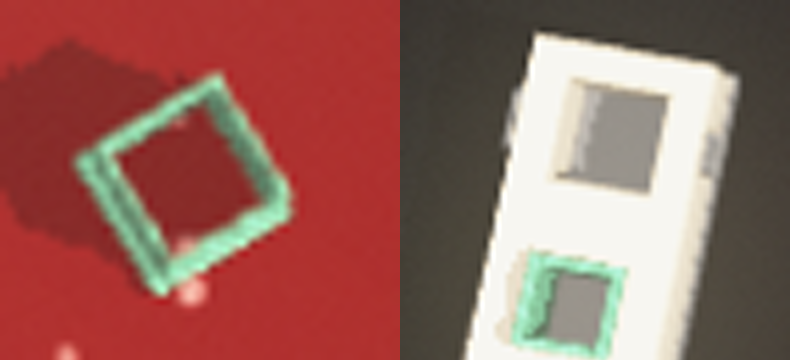

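The crop shows the mint cutter standing edge up on its wider rim, and the large end pocket empty. This is the right object. Next I plan the approach.

```bash
cat >> h.py <<'E'
def pose():
    t=telemetry.sense(); w,x,y,z=t['orientation']; return np.array(t['tcp_pos']),R.from_quat([x,y,z,w])
def down(yawdeg):
    "tool down with tool y at yawdeg"
    a=np.radians(yawdeg); y=np.array([np.cos(a),np.sin(a),0]); z=np.array([0,0,-1.]); x=np.cross(y,z)
    return R.from_matrix(np.c_[x,y,z])
def go(p,Rt,p0=None,R0=None):
    if R0 is None: p0,R0=pose()
    rv=(R0.inv()*Rt).as_rotvec()/np.pi; d=R0.inv().apply(np.array(p)-p0)/.25
    print('turn',np.round(rv,4).tolist(),'shift',np.round(d,4).tolist())
E
python3 - <<'E'
from h import *
go([.594,-.215,.2],down(-56)); go([.594,-.215,.1],down(-56))
E
```

```text
turn [-0.0001, 0.0004, 0.6778] shift [-2.5201, -2.7183, 0.0753]
turn [-0.0001, 0.0004, 0.6778] shift [-2.5201, -2.7179, 0.4753]
```

Request:
move_arm(rows=[[[0,0,0],[-0.84,-0.906,0],1],[[0,0,0],[-0.84,-0.906,0],1],[[0,0,0],[-0.84,-0.906,0],1],[[0,0,0],[-0.84,-0.906,0],1],[[0,0,0],[-0.84,-0.906,0],1]])

```text
clock: 0.82
tcp_pos: [0.3951, 0.3679, 0.2187]
orientation: [0.0, 0.208, 0.978, 0.0]
force: [1.6, -0.3, -0.9]
opening: 0.997
grip_force: 0.0
```

Request:
move_arm(rows=[[[0,0,0],[-0.84,-0.906,0],1],[[0,0,0],[-0.84,-0.906,0],1],[[0,0,0],[-0.84,-0.906,0],1],[[0,0,0],[-0.84,-0.906,0],1],[[0,0,0],[-0.84,-0.906,0],1]])

```text
clock: 1.45
tcp_pos: [0.4948, 0.0756, 0.2188]
orientation: [0.0, 0.208, 0.978, 0.0]
force: [1.3, 0.2, -0.6]
opening: 1.001
grip_force: 0.0
```

Request:
move_arm(rows=[[[0,0,0.28],[-0.84,-0.906,0.1],1],[[0,0,0.28],[-0.84,-0.906,0.1],1],[[0,0,0.28],[-0.84,-0.906,0.1],1],[[0,0,0.28],[-0.84,-0.906,0.1],1],[[0,0,0.28],[-0.84,-0.906,0.1],1]])

```text
clock: 2.08
tcp_pos: [0.5946, -0.2166, 0.1935]
orientation: [0.0, 0.607, 0.795, 0.0]
force: [0.3, 0.9, -0.3]
opening: 1.007
grip_force: 0.0
```

```bash
python3 - <<'E'
from h import *
st(); go([.594,-.215,.1],down(-56))
E
```

```text
{'clock': 2.075, 'q': [0.06, 0.5298, 0.2994, 1.8582, -0.2127, 0.7844, 0.7393], 'tcp_pos': [0.5946, -0.2166, 0.1935], 'orientation': [0.0001, 0.6065, 0.7951, 0.0001], 'force': [0.2789, 0.878, -0.2985], 'opening': 1.0065, 'grip_force': 0.0}
turn [0.0001, -0.0, 0.3962] shift [0.0068, -0.0008, 0.374]
```

Request:
move_arm(rows=[[[0,0,0.28],[0.007,0,0.2],1],[[0,0,0.28],[0.007,0,0.2],1],[[0,0,0.28],[0.007,0,0.2],1],[[0,0,0.28],[0.007,0,0.2],1],[[0,0,0.28],[0.007,0,0.2],1]])

```text
clock: 2.7
tcp_pos: [0.5936, -0.2127, 0.1434]
orientation: [-0.0, 0.887, 0.461, -0.0]
force: [0.7, 0.2, 1.5]
opening: 1.001
grip_force: 0.0
```

Request:
move_arm(rows=[[[0,0,0.116],[0,0,0.174],1],[[0,0,0.116],[0,0,0.174],1],[[0,0,0.116],[0,0,0.174],1]])

```text
clock: 3.08
tcp_pos: [0.5935, -0.2127, 0.0995]
orientation: [0.0, 0.955, 0.296, -0.001]
force: [0.7, 0.2, -0.5]
opening: 1.001
grip_force: 0.0
```

```bash
python3 - <<'E'
from h import *
st(); go([.594,-.215,.024],down(-56))
s=snap('side'); cv2.imwrite('pics/s1.png',cv2.resize(s['color'][100:250,150:350],(800,600)))
E
```

```text
{'clock': 3.075, 'q': [-0.1124, 0.7066, 0.5798, 1.9433, -0.6064, 0.6722, -0.1229], 'tcp_pos': [0.5935, -0.2127, 0.0995], 'orientation': [0.0, 0.9552, 0.2958, -0.0007], 'force': [0.7415, 0.1878, -0.4977], 'opening': 1.0008, 'grip_force': 0.0}
turn [-0.0001, 0.0004, 0.0023] shift [-0.0031, 0.0087, 0.302]
```

View pics/s1.png

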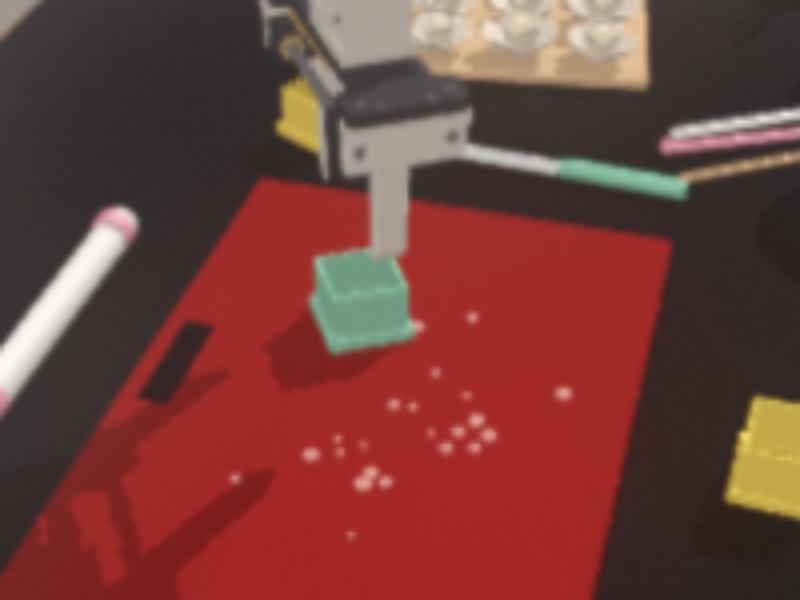

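The open fingers stand over the cutter, with the near finger at (390,230) and the cutter at (360,300), and they line up with its sides. I'll descend and grip.

Request:
move_arm(rows=[[[0,0,0.002],[-0.003,0.009,0.15],1],[[0,0,0.002],[-0.003,0.009,0.25],1],[[0,0,0.002],[-0.003,0.009,0.3],1],[[0,0,0.002],[-0.003,0.009,0.3],1]])

```text
clock: 3.62
tcp_pos: [0.5942, -0.2154, 0.0251]
orientation: [-0.0, 0.956, 0.293, -0.0]
force: [0.2, 0.1, 0.4]
opening: 0.998
grip_force: 0.0
```

Request:
move_arm(rows=[[[0,0,0],[0,0,0],0.4],[[0,0,0],[0,0,0],0.4],[[0,0,0],[0,0,0],0.3],[[0,0,0],[0,0,0],0.3],[[0,0,0],[0,0,0],0.3]], grip_force=12)

```text
clock: 4.25
tcp_pos: [0.5945, -0.2153, 0.0253]
orientation: [0.0, 0.956, 0.292, 0.0]
force: [-0.1, -0.3, 2.0]
opening: 0.538
grip_force: 12.0
```

Request:
move_arm(rows=[[[0,0,0],[0,0,-0.2],0.3],[[0,0,0],[0,0,-0.4],0.3],[[0,0,-0.2],[0,0,-0.6],0.3],[[0,0,-0.2],[0,0,-0.6],0.3],[[0,0,-0.2],[0,0,-0.6],0.3]])

```text
clock: 4.88
tcp_pos: [0.5945, -0.215, 0.176]
orientation: [0.0, 0.836, 0.549, 0.0]
force: [0.8, -0.1, -0.7]
opening: 0.534
grip_force: 12.0
```

Request:
move_arm(rows=[[[0,0,-0.01],[0,0,0],0.3],[[0,0.2,-0.01],[0,0,0],0.3],[[0,0.2,-0.01],[0,0,0],0.3],[[0,0.2,0],[0,0,0],0.3],[[0,0.2,0],[0,0,0],0.3]])

```text
clock: 5.5
tcp_pos: [0.5928, -0.2189, 0.1741]
orientation: [-0.169, 0.799, 0.515, 0.26]
force: [-0.1, 0.2, -1.4]
opening: 0.536
grip_force: 12.0
```

```bash
python3 - <<'E'
from h import *
st(); print(pose()[1].as_matrix().round(2))
E
```

```text
{'clock': 5.5, 'q': [0.5131, 0.6395, 0.1014, 1.8725, -0.8635, 0.9746, 0.7996], 'tcp_pos': [0.5928, -0.2189, 0.1741], 'orientation': [-0.1695, 0.7991, 0.5148, 0.26], 'force': [-0.1289, 0.2045, -1.392], 'opening': 0.5355, 'grip_force': 11.9771}
[[ 0.33  0.91  0.24]
 [ 0.73 -0.41  0.54]
 [ 0.59 -0.   -0.81]]
```

Request:
move_arm(rows=[[[0,-0.3,0],[0,0,0],0.3],[[0,-0.3,0],[0,0,0],0.3],[[0,-0.3,0],[0,0,0],0.3],[[0,-0.3,0],[0,0,0],0.3],[[0,-0.3,0],[0,0,0],0.3]])

```text
clock: 6.12
tcp_pos: [0.5947, -0.2153, 0.1764]
orientation: [0.087, 0.829, 0.538, -0.13]
force: [-0.4, -0.6, -1.1]
opening: 0.537
grip_force: 12.0
```

Request:
move_arm(rows=[[[0,-0.3,0],[0,0,0],0.3],[[0,-0.3,0],[0,0,0],0.3],[[0,-0.3,0],[0,0,0],0.3],[[0,-0.3,0],[0,0,0],0.3],[[0,-0.3,0],[0,0,0],0.3]])

```text
clock: 6.75
tcp_pos: [0.5955, -0.2137, 0.1751]
orientation: [0.322, 0.679, 0.442, -0.49]
force: [-0.3, -1.0, -0.9]
opening: 0.539
grip_force: 12.0
```

```bash
python3 - <<'E'
from h import *
st(); print(pose()[1].as_matrix().round(2))
E
```

```text
{'clock': 6.75, 'q': [-0.7261, 1.245, 1.0502, 1.7597, 0.2126, 1.0222, -0.4646], 'tcp_pos': [0.5955, -0.2137, 0.1751], 'orientation': [0.322, 0.6792, 0.4419, -0.4897], 'force': [-0.3422, -0.9773, -0.8538], 'opening': 0.5391, 'grip_force': 11.9767}
[[ 0.13  0.92 -0.38]
 [ 0.28 -0.4  -0.87]
 [-0.95  0.   -0.31]]
```

Request:
move_arm(rows=[[[0,-0.033,0],[0.15,0,0.05],0.3],[[0,-0.033,0],[0.3,0,0.1],0.3],[[0,-0.033,0],[0.45,0,0.147],0.3],[[0,-0.033,0],[0.496,0,0.162],0.3],[[0,-0.033,0],[0.496,0,0.162],0.3]])

```text
clock: 7.38
tcp_pos: [0.5947, -0.2143, 0.045]
orientation: [0.342, 0.654, 0.426, -0.524]
force: [0.6, -0.4, 0.1]
opening: 0.537
grip_force: 12.0
```

```bash
python3 - <<'E'
from h import *
st(); print(pose()[1].as_matrix().round(3))
s=snap('side'); cv2.imwrite('pics/s2.png',cv2.resize(s['color'][100:250,150:350],(800,600)))
E
```

```text
{'clock': 7.375, 'q': [-0.7107, 1.472, 0.9748, 1.6984, 0.1521, 1.0108, -0.578], 'tcp_pos': [0.5947, -0.2143, 0.045], 'orientation': [0.3419, 0.6539, 0.4257, -0.5237], 'force': [0.5686, -0.3898, 0.0706], 'opening': 0.5369, 'grip_force': 11.9767}
[[ 0.089  0.915 -0.394]
 [ 0.199 -0.404 -0.893]
 [-0.976  0.001 -0.218]]
```

View pics/s2.png

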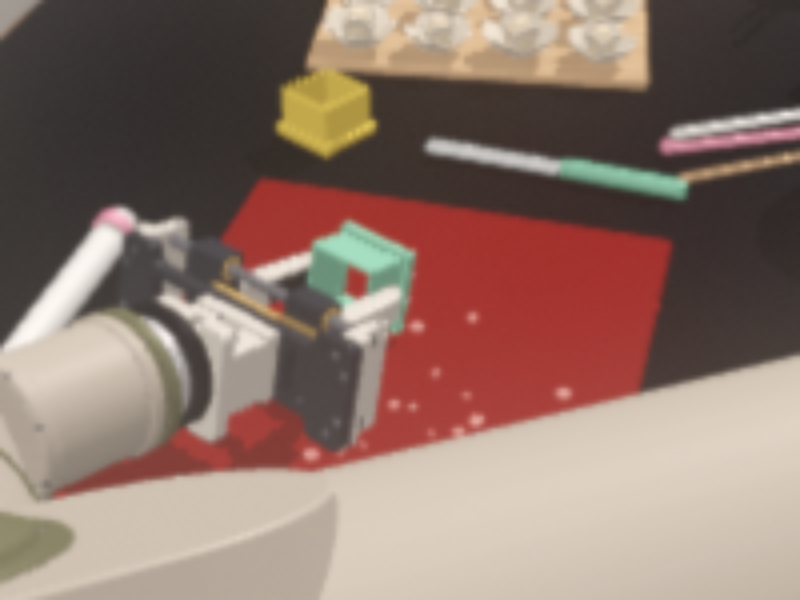

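The cutter is held with its axis near level at (360,270), about 3 mm above the board. I'll lower it and release.

Request:
move_arm(rows=[[[0,0,0],[0.01,0,0.002],0.3],[[0,0,0],[0.01,0,0.002],0.3],[[0,0,0],[0.01,0,0.002],0.62],[[0,0,0],[0.01,0,0.002],0.62],[[0,0,0],[0.01,0,0.002],0.75]])

```text
clock: 8.05
tcp_pos: [0.5947, -0.2142, 0.0423]
orientation: [0.341, 0.654, 0.426, -0.524]
force: [-0.1, 1.2, 0.9]
opening: 0.683
grip_force: 0.0
```

Request:
move_arm(rows=[[[0,0,0],[0,0,0],1],[[0,0,0],[0,0,0],1],[[0,0,0],[0,0,0],1]])

```text
clock: 8.43
tcp_pos: [0.5947, -0.2142, 0.0421]
orientation: [0.341, 0.654, 0.426, -0.524]
force: [-0.8, -0.1, -1.1]
opening: 0.979
grip_force: 0.0
```

Request:
move_arm(rows=[[[0,0,0],[-0.1,0,-0.022],1],[[0,0,0],[-0.3,0,-0.066],1],[[0,0,0],[-0.5,0,-0.11],1],[[0,0,0],[-0.6,0,-0.133],1],[[0,0,0],[-0.6,0,-0.133],1]])

```text
clock: 9.05
tcp_pos: [0.5947, -0.2146, 0.198]
orientation: [0.342, 0.655, 0.426, -0.522]
force: [0.5, -0.1, -0.6]
opening: 0.997
grip_force: 0.0
```

Request:
move_arm(rows=[[[0,0.43,0],[0,0,0],1],[[0,0.43,0],[0,0,0],1],[[0,0.43,0],[0,0,0],1],[[0,0.43,0],[0,0,0],1],[[0,0.43,0],[0,0,0],1]])

```text
clock: 9.68
tcp_pos: [0.5951, -0.2132, 0.1953]
orientation: [0.111, 0.82, 0.536, -0.169]
force: [0.9, -0.9, -1.7]
opening: 1.002
grip_force: 0.0
```

Request:
move_arm(rows=[[[0,0.14,0],[0,0,0],1],[[0,0.14,0],[0,0,0],1],[[0,0.14,0],[0,0,0],1]])

```text
clock: 10.05
tcp_pos: [0.5933, -0.2173, 0.1965]
orientation: [-0.008, 0.839, 0.544, 0.013]
force: [0.9, -0.3, -0.2]
opening: 1.002
grip_force: 0.0
```

```bash
python3 - <<'E'
from h import *
st(); print(pose()[1].as_matrix().round(3))
s=snap('side'); cv2.imwrite('pics/s3.png',cv2.resize(s['color'][100:250,150:350],(800,600)))
for n in('side','top'):
    s=snap(n);P=world(s);m=mint(s)&(abs(P[...,0]-.6)<.08)&(abs(P[...,1]+.22)<.09)&(P[...,2]<.09)
    print(n,m.sum(),np.histogram(P[m][:,2],bins=np.arange(0,.09,.01))[0])
    for a,b in((.0,.03),(.03,.05),(.05,.09)):
        k=m&(P[...,2]>a)&(P[...,2]<b)
        if k.sum()>8: print(a,k.sum(),rect(P[k]))
    if n=='top':
        ys,xs=np.nonzero(m); print('ray',rect(ray(s,np.c_[xs,ys],.06)))
E
```

```text
{'clock': 10.05, 'q': [-0.0308, 0.5472, 0.4687, 1.867, -0.3747, 0.8098, 0.2205], 'tcp_pos': [0.5933, -0.2173, 0.1965], 'orientation': [-0.0079, 0.8391, 0.5437, 0.0134], 'force': [0.9076, -0.2838, -0.155], 'opening': 1.0017, 'grip_force': 0.0}
[[ 0.408  0.913  0.014]
 [ 0.912 -0.409  0.028]
 [ 0.031  0.001 -1.   ]]
side 514 [  0 121  52  49  44  49 199   0]
0.0 173 (array([ 601.6, -201.5]), array([37. , 54.3]), 61.6)
0.03 93 (array([ 601.6, -199.3]), array([36.9, 55.6]), 66.2)
0.05 248 (array([ 602.9, -197. ]), array([36.7, 54.8]), 63.8)
top 0 [0 0 0 0 0 0 0 0]Traceback (most recent call last):
  File "<stdin>", line 11, in <module>
  File "h.py", line 15, in ray
    p=cv2.undistortPoints(np.array(uv,float).reshape(-1,1,2),np.array(s['camera_matrix']),np.array(s['D'])).reshape(-1,2)
      ~~~~~~~~~~~~~~~~~~~^^^^^^^^^^^^^^^^^^^^^^^^^^^^^^^^^^^^^^^^^^^^^^^^^^^^^^^^^^^^^^^^^^^^^^^^^^^^^^^^^^
cv2.error: OpenCV(4.12.0) /io/opencv/modules/calib3d/src/undistort.dispatch.cpp:347: error: (-215:Assertion failed) CV_IS_MAT(_src) && CV_IS_MAT(_dst) && (_src->rows == 1 || _src->cols == 1) && (_dst->rows == 1 || _dst->cols == 1) && _src->cols + _src->rows - 1 == _dst->rows + _dst->cols - 1 && (CV_MAT_TYPE(_src->type) == CV_32FC2 || CV_MAT_TYPE(_src->type) == CV_64FC2) && (CV_MAT_TYPE(_dst->type) == CV_32FC2 || CV_MAT_TYPE(_dst->type) == CV_64FC2) in function 'cvUndistortPointsInternal'
```

View pics/s3.png

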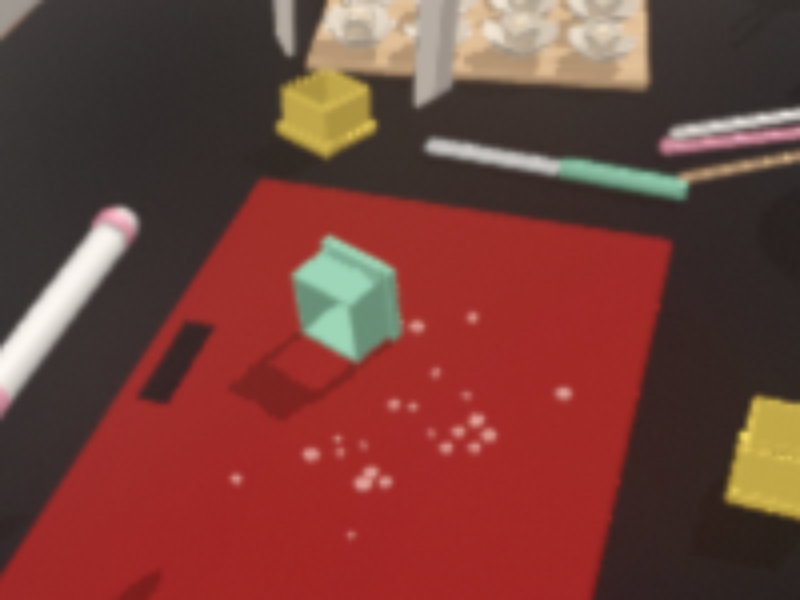

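Side crop: the cutter lies on its side at about (350,300), rim to the right and cutting edge to the left (+y). Its axis is along 65°, so it's aligned with the tool.

```bash
python3 - <<'E'
from h import *
go([.600,-.204,.08],down(-25));go([.600,-.204,.019],down(-25))
E
```

```text
turn [-0.0005, -0.0085, 0.0058] shift [0.0396, 0.0049, 0.4617]
turn [-0.0005, -0.0085, 0.0058] shift [0.0332, 0.0052, 0.7056]
```

Request:
move_arm(rows=[[[0,-0.0085,0.006],[0.04,0.005,0.2],1],[[0,-0.0085,0.006],[0.038,0.005,0.4],1],[[0,-0.0085,0.006],[0.034,0.005,0.6],1],[[0,-0.0085,0.006],[0.033,0.005,0.706],1],[[0,-0.0085,0.006],[0.033,0.005,0.706],1]])

```text
clock: 10.82
tcp_pos: [0.5999, -0.2005, 0.0164]
orientation: [-0.002, 0.842, 0.539, -0.002]
force: [-0.5, 0.5, -0.2]
opening: 1.001
grip_force: 0.0
```

Request:
move_arm(rows=[[[0,0,0],[0,0,0],0.4],[[0,0,0],[0,0,0],0.4],[[0,0,0],[0,0,0],0.3],[[0,0,0],[0,0,0],0.3],[[0,0,0],[0,0,0],0.3]], grip_force=10)

```text
clock: 11.45
tcp_pos: [0.6011, -0.2032, 0.0201]
orientation: [-0.0, 0.843, 0.538, 0.0]
force: [-0.5, 0.1, 3.2]
opening: 0.598
grip_force: 10.0
```

Opening reads 55.6 mm, so a pad is catching the rim. I'll reopen, shift 5 mm towards the edge and close again.

Request:
move_arm(rows=[[[0,0,0],[0,0,0],0.8],[[0,0,0],[0,0,0],0.8],[[0,0,0],[0.022,0,0],0.8],[[0,0,0],[0.022,0,0],0.8]])

```text
clock: 11.95
tcp_pos: [0.6036, -0.1973, 0.0194]
orientation: [-0.0, 0.843, 0.539, 0.0]
force: [0.2, -0.1, -0.5]
opening: 0.797
grip_force: 0.0
```

Request:
move_arm(rows=[[[0,0,0],[0,0,0],0.4],[[0,0,0],[0,0,0],0.4],[[0,0,0],[0,0,0],0.3],[[0,0,0],[0,0,0],0.3],[[0,0,0],[0,0,0],0.3]])

```text
clock: 12.58
tcp_pos: [0.6033, -0.1982, 0.0196]
orientation: [-0.0, 0.843, 0.538, 0.0]
force: [0.4, -0.7, -0.2]
opening: 0.538
grip_force: 10.0
```

Request:
move_arm(rows=[[[0,0,0],[0,0,-0.2],0.3],[[0,0,0],[0,0,-0.4],0.3],[[0,-0.1,0],[0,0,-0.55],0.3],[[0,-0.2,0],[0,0,-0.6],0.3],[[0,-0.3,0],[0,0,-0.6],0.3]])

```text
clock: 13.2
tcp_pos: [0.6048, -0.198, 0.1723]
orientation: [0.149, 0.811, 0.517, -0.23]
force: [-0.2, 0.0, -1.4]
opening: 0.533
grip_force: 10.0
```

Request:
move_arm(rows=[[[0,-0.25,0],[0,0,0],0.3],[[0,-0.25,0],[0,0,0],0.3],[[0,-0.25,0],[0,0,0],0.3],[[0,-0.25,0],[0,0,0],0.3],[[0,-0.25,0],[0,0,0],0.3]])

```text
clock: 13.82
tcp_pos: [0.6036, -0.1965, 0.1653]
orientation: [0.334, 0.658, 0.424, -0.525]
force: [-0.2, 0.3, -0.3]
opening: 0.538
grip_force: 10.0
```

```bash
python3 - <<'E'
from h import *
st(); M=pose()[1].as_matrix(); print(M.round(3), np.degrees(np.arccos(-M[2,2])))
for n in('side',):
    s=snap(n);P=world(s);m=mint(s)&(abs(P[...,0]-.6)<.1)&(abs(P[...,1]+.2)<.1)&(P[...,2]<.3)
    Q=P[m]; p,r=pose(); q=r.inv().apply(Q-p)*1000
    print(np.percentile(Q[:,2],[0,1,5,95,99,100]).round(3), np.percentile(q,[1,5,50,95,99],axis=0).round(1))
    cv2.imwrite('pics/s4.png',cv2.resize(s['color'][50:200,150:350],(800,600)))
E
```

```text
{'clock': 13.825, 'q': [-0.746, 1.3311, 1.0713, 1.705, 0.1953, 1.1025, -0.4601], 'tcp_pos': [0.6036, -0.1965, 0.1653], 'orientation': [0.3337, 0.6582, 0.4241, -0.5249], 'force': [-0.1868, 0.303, -0.2999], 'opening': 0.5377, 'grip_force': 9.9967}
[[ 0.089  0.909 -0.408]
 [ 0.208 -0.417 -0.885]
 [-0.974 -0.006 -0.226]] 76.92376633484749
[0.163 0.165 0.171 0.196 0.222 0.224] [[-35.2 -43.9 -91.9]
 [-24.  -28.1 -49.4]
 [-17.    6.5 -10.6]
 [ -3.7  25.6   5.6]
 [ -0.1  27.2   7.4]]
```

View pics/s4.png

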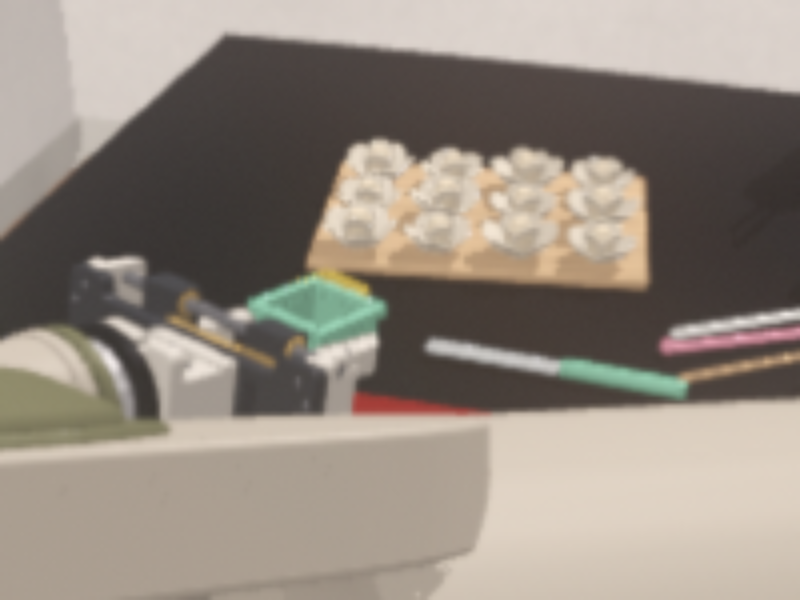

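The cutter is held rim up at (318,305). I'll reduce the tilt a little for body clearance and set it down.

Request:
move_arm(rows=[[[0,0.033,0],[0.15,0.001,0.035],0.3],[[0,0.033,0],[0.3,0.002,0.07],0.3],[[0,0.033,0],[0.45,0.003,0.105],0.3],[[0,0.033,0],[0.504,0.003,0.117],0.3],[[0,0.033,0],[0.504,0.003,0.117],0.3]])

```text
clock: 14.5
tcp_pos: [0.6044, -0.1984, 0.0417]
orientation: [0.311, 0.688, 0.439, -0.487]
force: [-0.4, 0.3, 0.4]
opening: 0.539
grip_force: 10.0
```

```bash
python3 - <<'E'
from h import *
st(); M=pose()[1].as_matrix(); print(M.round(3), np.degrees(np.arccos(-M[2,2])))
s=snap('side');P=world(s);m=mint(s)&(abs(P[...,0]-.6)<.06)&(abs(P[...,1]+.2)<.06)&(P[...,2]<.3)
Q=P[m];print(np.percentile(Q[:,2],[0,1,5,50,95,99,100]).round(3))
E
```

```text
{'clock': 14.5, 'q': [-0.7003, 1.409, 0.9653, 1.6874, 0.0829, 1.0043, -0.5246], 'tcp_pos': [0.6044, -0.1984, 0.0417], 'orientation': [0.3108, 0.6883, 0.4387, -0.487], 'force': [-0.4357, 0.2827, 0.425], 'opening': 0.5388, 'grip_force': 9.9968}
[[ 0.141  0.907 -0.398]
 [ 0.301 -0.422 -0.855]
 [-0.943  0.    -0.332]] 70.58242281918899
[0.035 0.037 0.043 0.064 0.076 0.077 0.078]
```

Request:
move_arm(rows=[[[0,0,0],[0.02,0,0.007],0.3],[[0,0,0],[0.03,0,0.01],0.3],[[0,0,0],[0.03,0,0.01],0.3]])

```text
clock: 14.92
tcp_pos: [0.6043, -0.1976, 0.0324]
orientation: [0.311, 0.687, 0.439, -0.488]
force: [-0.4, -0.2, -0.6]
opening: 0.54
grip_force: 10.0
```

```bash
python3 - <<'E'
from h import *
st()
s=snap('side');P=world(s);m=mint(s)&(abs(P[...,0]-.6)<.06)&(abs(P[...,1]+.2)<.06)&(P[...,2]<.3)
Q=P[m];print(np.percentile(Q[:,2],[0,1,5,50,95,99,100]).round(3))
E
```

```text
{'clock': 14.925, 'q': [-0.7, 1.4214, 0.9591, 1.683, 0.0778, 1.0019, -0.5304], 'tcp_pos': [0.6043, -0.1976, 0.0324], 'orientation': [0.3111, 0.6874, 0.4392, -0.4877], 'force': [-0.3895, -0.2469, -0.5878], 'opening': 0.5399, 'grip_force': 9.9968}
[0.027 0.029 0.034 0.055 0.067 0.068 0.07 ]
```

Request:
move_arm(rows=[[[0,0,0],[0.02,0,0.007],0.3],[[0,0,0],[0.02,0,0.007],0.3],[[0,0,0],[0.02,0,0.007],0.3]])

```text
clock: 15.35
tcp_pos: [0.6042, -0.1977, 0.027]
orientation: [0.311, 0.687, 0.439, -0.488]
force: [0.4, -0.1, 0.9]
opening: 0.538
grip_force: 10.0
```

Request:
move_arm(rows=[[[0,0,0],[0,0,0],0.6],[[0,0,0],[0,0,0],0.6],[[0,0,0],[0,0,0],0.75],[[0,0,0],[0,0,0],1],[[0,0,0],[0,0,0],1]])

```text
clock: 15.98
tcp_pos: [0.6042, -0.1977, 0.0271]
orientation: [0.311, 0.687, 0.439, -0.488]
force: [0.0, -0.4, 0.3]
opening: 0.872
grip_force: 0.0
```

```bash
python3 - <<'E'
from h import *
st()
s=snap('side');P=world(s);m=mint(s)&(abs(P[...,0]-.6)<.06)&(abs(P[...,1]+.2)<.06)&(P[...,2]<.3)
Q=P[m];print(np.percentile(Q[:,2],[0,1,5,50,95,99,100]).round(3)); k=Q[:,2]>.046; print(rect(Q[k]))
cv2.imwrite('pics/s5.png',cv2.resize(s['color'][100:250,150:350],(800,600)))
E
```

```text
{'clock': 15.975, 'q': [-0.6988, 1.428, 0.9557, 1.6803, 0.0747, 1.0001, -0.534], 'tcp_pos': [0.6042, -0.1977, 0.0271], 'orientation': [0.3111, 0.6874, 0.4391, -0.4877], 'force': [0.0402, -0.4403, 0.2887], 'opening': 0.8721, 'grip_force': 0.0}
[0.013 0.015 0.019 0.042 0.051 0.052 0.052]
(array([ 608.7, -181.3]), array([50.4, 59.8]), 73.8)
```

View pics/s5.png

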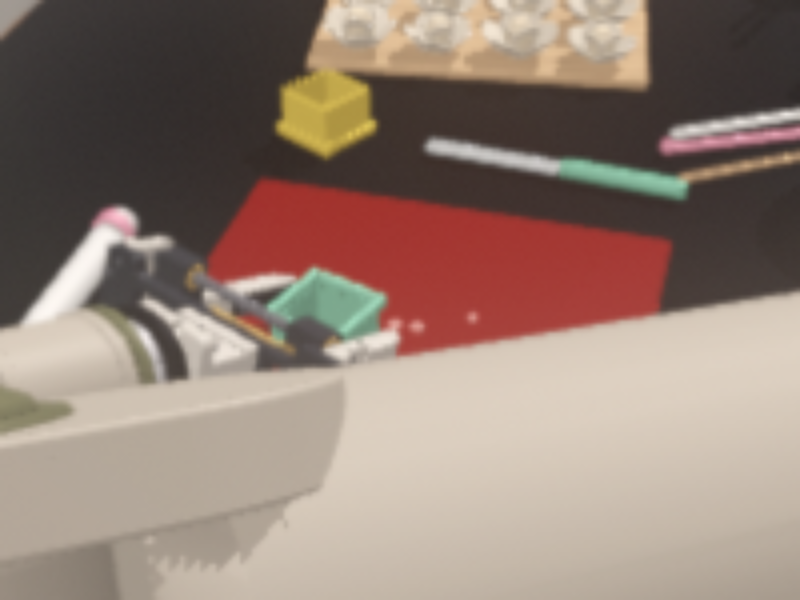

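The cutter stands on its cutting edge, rim up, at about (330,305). I'll rise straight up and return the tool to vertical.

Request:
move_arm(rows=[[[0,0,0],[0,0,0],1],[[0,0,0],[-0.1,0,-0.035],1],[[0,0,0],[-0.3,0,-0.105],1],[[0,0,0],[-0.5,0,-0.175],1],[[0,0,0],[-0.6,0,-0.21],1]])

```text
clock: 16.65
tcp_pos: [0.6043, -0.1984, 0.1906]
orientation: [0.312, 0.688, 0.438, -0.487]
force: [0.3, -0.5, -0.6]
opening: 0.999
grip_force: 0.0
```

Request:
move_arm(rows=[[[0,0.39,0],[0,0,0],1],[[0,0.39,0],[0,0,0],1],[[0,0.39,0],[0,0,0],1],[[0,0.39,0],[0,0,0],1],[[0,0.39,0],[0,0,0],1]])

```text
clock: 17.27
tcp_pos: [0.6044, -0.1976, 0.1875]
orientation: [0.078, 0.834, 0.533, -0.122]
force: [0.2, -0.8, -1.0]
opening: 1.004
grip_force: 0.0
```

Request:
move_arm(rows=[[[0,0.098,0],[0.3,0,0.05],1],[[0,0.098,0],[0.3,0,0.05],1],[[0,0.098,0],[0.3,0,0.05],1],[[0,0.098,0],[0.3,0,0.05],1]])

```text
clock: 17.77
tcp_pos: [0.6327, -0.1364, 0.1523]
orientation: [-0.003, 0.843, 0.538, 0.004]
force: [-0.8, -0.0, -0.5]
opening: 0.994
grip_force: 0.0
```

```bash
python3 - <<'E'
from h import *
st();print(pose()[1].as_matrix().round(3))
for n in('side','top'):
    s=snap(n);P=world(s);m=mint(s)&(abs(P[...,0]-.605)<.06)&(abs(P[...,1]+.185)<.06)&(P[...,2]<.06)
    if m.sum()<20: print(n,m.sum());continue
    print(n,rect(P[m&(P[...,2]>.044)]),np.percentile(P[m][:,2],[1,99]))
    ys,xs=np.nonzero(m&(P[...,2]>.042)); Q=ray(s,np.c_[xs,ys],.05); print(rect(Q))
E
```

```text
{'clock': 17.775, 'q': [-0.1798, 0.6249, 0.4834, 1.8669, -0.4241, 0.7512, 0.1068], 'tcp_pos': [0.6327, -0.1364, 0.1523], 'orientation': [-0.0029, 0.8428, 0.5382, 0.0037], 'force': [-0.8274, -0.0023, -0.4677], 'opening': 0.9945, 'grip_force': 0.0}
[[ 0.421  0.907  0.003]
 [ 0.907 -0.421  0.009]
 [ 0.009 -0.001 -1.   ]]
side (array([ 609.1, -177.8]), array([56.4, 57.3]), 71.7) [0.01229344 0.05168485]
(array([ 608.3, -175.7]), array([60.5, 60.9]), 72.5)
top (array([ 606.7, -184.4]), array([46.1, 56.3]), 71.8) [0.02774855 0.05551668]
(array([ 607. , -184.2]), array([46.4, 55.4]), 73.0)
```

```bash
python3 - <<'E'
from h import *
go([.6085,-.178,.08],down(-18));go([.6085,-.178,.036],down(-18))
E
```

```text
turn [-0.0001, -0.0031, -0.0377] shift [-0.1992, -0.0177, 0.286]
turn [-0.0001, -0.0031, -0.0377] shift [-0.2009, -0.0175, 0.462]
```

Request:
move_arm(rows=[[[0,-0.003,-0.038],[-0.2,-0.018,0.0],1],[[0,-0.003,-0.038],[-0.2,-0.018,0.2],1],[[0,-0.003,-0.038],[-0.2,-0.018,0.4],1],[[0,-0.003,-0.038],[-0.2,-0.018,0.462],1],[[0,-0.003,-0.038],[-0.2,-0.018,0.462],1]])

```text
clock: 18.5
tcp_pos: [0.6082, -0.1778, 0.0355]
orientation: [-0.001, 0.809, 0.588, 0.0]
force: [0.4, -0.7, -0.3]
opening: 1.004
grip_force: 0.0
```

Request:
move_arm(rows=[[[0,0,0],[0,0,0],0.5],[[0,0,0],[0,0,0],0.5],[[0,0,0],[0,0,0],0.4],[[0,0,0],[0,0,0],0.4],[[0,0,0],[0,0,0],0.4]], grip_force=5)

```text
clock: 19.12
tcp_pos: [0.6086, -0.1783, 0.0366]
orientation: [-0.0, 0.809, 0.587, 0.001]
force: [-0.3, 1.2, 5.2]
opening: 0.626
grip_force: 5.0
```

```bash
python3 - <<'E'
from h import *
st()
E
```

```text
{'clock': 19.125, 'q': [-0.0174, 0.7525, 0.3341, 1.9555, -0.4818, 0.5107, 0.3436], 'tcp_pos': [0.6086, -0.1783, 0.0366], 'orientation': [-0.0004, 0.8092, 0.5875, 0.0012], 'force': [-0.2949, 1.1927, 5.2429], 'opening': 0.6262, 'grip_force': 5.0001}
```

Request:
move_arm(rows=[[[0,0,0],[0,0,0],1],[[0,0,0],[0,0,0],1],[[0,0,0],[0,0,-0.1],1],[[0,0,-0.06],[0,0,-0.2],1],[[0,0,-0.12],[0,0,-0.2],1]])

```text
clock: 19.75
tcp_pos: [0.6092, -0.1787, 0.0877]
orientation: [0.001, 0.683, 0.73, 0.001]
force: [-0.0, -0.4, -0.4]
opening: 0.995
grip_force: 0.0
```

Request:
move_arm(rows=[[[0,0,-0.38],[0,0,0],1],[[0,0,-0.38],[0,0,0],1],[[0,0,-0.38],[0,0,0],1],[[0,0,-0.38],[0,0,0],1],[[0,0,-0.38],[0,0,0],1]])

```text
clock: 20.38
tcp_pos: [0.6081, -0.1784, 0.0858]
orientation: [-0.0, 0.28, 0.96, 0.001]
force: [-0.4, -0.7, -1.0]
opening: 0.999
grip_force: 0.0
```

Request:
move_arm(rows=[[[0,0,-0.08],[0,0,0],1],[[0,0,-0.08],[0,0,0],1],[[0,0,-0.08],[0,0,0],1]])

```text
clock: 20.75
tcp_pos: [0.608, -0.1786, 0.0858]
orientation: [0.0, 0.161, 0.987, 0.001]
force: [0.6, -0.5, 0.1]
opening: 1.001
grip_force: 0.0
```

```bash
python3 - <<'E'
from h import *
st();go([.6086,-.1783,.044],down(72))
E
```

```text
{'clock': 20.75, 'q': [0.2304, 0.6526, -0.0499, 1.9173, 0.0516, 0.5729, 1.3952], 'tcp_pos': [0.608, -0.1786, 0.0858], 'orientation': [0.0, 0.1607, 0.987, 0.0012], 'force': [0.5675, -0.5481, 0.1323], 'opening': 1.0006, 'grip_force': 0.0}
turn [0.0007, -0.0001, -0.0028] shift [-0.0018, 0.0015, 0.1673]
```

Request:
move_arm(rows=[[[0,0,-0.003],[-0.002,0.002,0.1],1],[[0,0,-0.003],[-0.002,0.002,0.167],1],[[0,0,-0.003],[-0.002,0.002,0.167],1],[[0,0,-0.003],[-0.002,0.002,0.167],0.5],[[0,0,-0.003],[-0.002,0.002,0.167],0.5]])

```text
clock: 21.38
tcp_pos: [0.6094, -0.178, 0.045]
orientation: [0.001, 0.156, 0.988, 0.001]
force: [0.5, 0.3, -0.5]
opening: 0.832
grip_force: 0.0
```

Request:
move_arm(rows=[[[0,0,0],[0,0,0],0.4],[[0,0,0],[0,0,0],0.4],[[0,0,0],[0,0,0],0.4],[[0,0,0],[0,0,0],0.4]], grip_force=10)

```text
clock: 21.88
tcp_pos: [0.6091, -0.178, 0.0447]
orientation: [0.0, 0.156, 0.988, 0.001]
force: [-0.5, 0.1, 5.0]
opening: 0.619
grip_force: 10.0
```

```bash
python3 - <<'E'
from h import *
st()
E
```

```text
{'clock': 21.875, 'q': [0.2273, 0.7115, -0.0477, 1.9347, 0.0609, 0.4959, 1.3959], 'tcp_pos': [0.6091, -0.178, 0.0447], 'orientation': [0.0005, 0.1556, 0.9878, 0.0011], 'force': [-0.544, 0.1247, 4.954], 'opening': 0.6191, 'grip_force': 10.0029}
```

Request:
move_arm(rows=[[[0,0,0],[0,0,-0.1],0.4],[[0,0,0],[0,0,-0.3],0.4],[[0,0,0],[0,0,-0.5],0.4],[[0,0,0],[0,0,-0.56],0.4]])

```text
clock: 22.38
tcp_pos: [0.61, -0.1786, 0.1873]
orientation: [0.002, 0.156, 0.988, 0.001]
force: [0.2, -0.1, -0.4]
opening: 0.621
grip_force: 10.0
```

```bash
cat >> h.py <<'E'
def hole(n):
    "pocket mouth by bright-top / dark-hole step, sub-pixel: warp the plane z=.045 to a 0.5 mm grid in the case frame, then project profiles"
    s=snap(n); T=np.linalg.inv(np.array(s['cam_to_world'])); a=np.radians(-8.3)
    ux=np.array([np.cos(a),np.sin(a),0]); uy=np.array([-np.sin(a),np.cos(a),0])
    g=np.arange(-60,60.01,.5)/1000; X,Y=np.meshgrid(g,g); c=np.array([.588,.249,.045])
    W=c+X[...,None]*ux+Y[...,None]*uy
    uv=cv2.projectPoints(W.reshape(-1,3),cv2.Rodrigues(T[:3,:3])[0],T[:3,3],np.array(s['camera_matrix']),np.array(s['D']))[0].reshape(*X.shape,2).astype(np.float32)
    G=cv2.cvtColor(cv2.remap(s['color'],uv,None,cv2.INTER_LINEAR),cv2.COLOR_BGR2GRAY)
    return s,G,g*1000,c,ux,uy
E
python3 - <<'E'
from h import *
t=st()
im=[]
for n in('top','side'):
    s,G,g,c,ux,uy=hole(n); im.append(G)
    k=abs(g)<15
    px=G[k].mean(0); py=G[:,k].mean(1)
    print(n,'x',px[::4].astype(int).tolist()); print('y',py[::4].astype(int).tolist())
    for nm,p in(('x',px),('y',py)):
        d=np.gradient(p); i=np.argsort(-abs(d))
        pk=[j for j in range(2,len(d)-2) if abs(d[j])==abs(d[j-2:j+3]).max() and abs(d[j])>4]
        print(nm,[(g[j],round(d[j],1)) for j in pk])
cv2.imwrite('pics/hole.png',cv2.resize(np.hstack(im),(800,400)))
E
```

```text
{'clock': 22.375, 'q': [0.2369, 0.5242, -0.0597, 1.8445, 0.04, 0.7694, 1.4148], 'tcp_pos': [0.61, -0.1786, 0.1873], 'orientation': [0.0024, 0.1557, 0.9878, 0.001], 'force': [0.2272, -0.0544, -0.4351], 'opening': 0.6208, 'grip_force': 9.9998}
top x [242, 245, 246, 246, 246, 246, 246, 246, 246, 246, 246, 246, 246, 246, 246, 246, 244, 228, 191, 158, 150, 152, 154, 155, 155, 154, 153, 153, 154, 154, 154, 154, 153, 153, 154, 154, 154, 154, 155, 155, 155, 155, 163, 192, 229, 243, 246, 246, 246, 246, 246, 244, 227, 173, 96, 65, 64, 64, 65, 64, 63]
y [82, 120, 157, 177, 178, 184, 201, 224, 240, 245, 246, 246, 246, 246, 246, 246, 243, 223, 177, 149, 147, 147, 147, 148, 147, 147, 147, 148, 147, 147, 147, 147, 148, 148, 153, 165, 182, 189, 199, 216, 226, 227, 229, 236, 243, 246, 246, 246, 246, 246, 246, 246, 245, 234, 191, 155, 108, 73, 67, 66, 65]
x [(np.float64(-24.0), np.float64(-10.2)), (np.float64(26.5), np.float64(10.3)), (np.float64(46.5), np.float64(-20.1))]
y [(np.float64(-58.0), np.float64(11.0)), (np.float64(-47.5), np.float64(6.2)), (np.float64(-47.0), np.float64(6.2)), (np.float64(
[... 478 characters left out ...]
56, 56]
y [61, 62, 62, 63, 63, 68, 106, 184, 225, 233, 234, 234, 234, 234, 234, 233, 226, 205, 187, 182, 182, 182, 182, 182, 178, 158, 136, 131, 131, 131, 131, 131, 131, 131, 131, 131, 131, 130, 130, 130, 131, 131, 134, 166, 218, 231, 232, 232, 232, 232, 232, 232, 230, 210, 157, 147, 144, 139, 163, 153, 130]
x [(np.float64(-25.0), np.float64(-12.8)), (np.float64(27.0), np.float64(7.1)), (np.float64(46.5), np.float64(-20.8))]
y [(np.float64(-47.0), np.float64(20.5)), (np.float64(-26.5), np.float64(-5.9)), (np.float64(-10.0), np.float64(-6.7)), (np.float64(26.5), np.float64(14.6)), (np.float64(47.0), np.float64(-14.2)), (np.float64(55.5), np.float64(6.8)), (np.float64(58.0), np.float64(-8.1))]
```

View pics/hole.png

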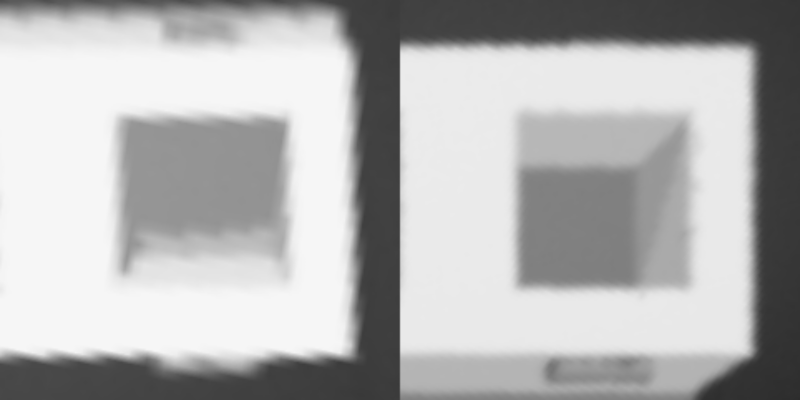

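Hole view: the pocket mouth is at about x 118–288, y 118–280 in the top half and 518–690, 112–285 in the side half. It's square to my assumed case yaw, and the centre is about (0.589, 0.249). Transporting now.

```bash
python3 - <<'E'
from h import *
go([.5893,.2491,.16],down(81.7))
E
```

```text
turn [0.0007, 0.0009, -0.0534] shift [0.6026, 1.6022, 0.1048]
```

Request:
move_arm(rows=[[[0,0,0],[0.09,0.24,0],0.4],[[0,0,0],[0.18,0.48,0],0.4],[[0,0,0],[0.27,0.72,0],0.4],[[0,0,0],[0.35,0.93,0],0.4],[[0,0,0],[0.35,0.93,0],0.4]])

```text
clock: 23.1
tcp_pos: [0.5954, 0.0764, 0.1826]
orientation: [-0.002, 0.151, 0.989, 0.002]
force: [-0.3, -0.4, 0.1]
opening: 0.622
grip_force: 10.0
```

Request:
move_arm(rows=[[[0,0,-0.02],[0.06,0.17,0.02],0.4],[[0,0,-0.04],[0.13,0.34,0.05],0.4],[[0,0,-0.053],[0.2,0.53,0.08],0.4],[[0,0,-0.053],[0.252,0.67,0.1],0.4],[[0,0,-0.053],[0.252,0.67,0.1],0.4]])

```text
clock: 23.72
tcp_pos: [0.5871, 0.2511, 0.1577]
orientation: [-0.001, 0.071, 0.997, 0.001]
force: [-0.5, -0.1, -0.1]
opening: 0.623
grip_force: 10.0
```

```bash
python3 - <<'E'
from h import *
t=st();go([.5893,.2491,.105],down(81.7))
p,_=pose()
for n in('side','top'):
    s=snap(n);P=world(s);m=mint(s)&(abs(P[...,0]-p[0])<.06)&(abs(P[...,1]-p[1])<.06)&(P[...,2]>.09)&(P[...,2]<.19)
    print(n,m.sum())
    if m.sum()<30: continue
    print(rect(P[m]),np.percentile(P[m],[1,50,99],axis=0).round(4).tolist())
    cv2.imwrite('pics/p_%s.png'%n,cv2.resize(s['color'][200:384,100:300],(800,600)) if n=='side' else s['color'])
E
```

```text
{'clock': 23.725, 'q': [-0.4271, 0.5656, -0.0967, 1.8558, 0.0737, 0.7248, 0.8648], 'tcp_pos': [0.5871, 0.2511, 0.1577], 'orientation': [-0.0013, 0.0709, 0.9975, 0.0009], 'force': [-0.5155, -0.0618, -0.0731], 'opening': 0.6232, 'grip_force': 9.9999}
turn [0.0005, -0.0009, 0.0009] shift [-0.0103, -0.0072, 0.2107]
side 1107
(array([584.4, 250.6]), array([59.1, 54.5]), 82.7) [[0.5558, 0.2215, 0.1233], [0.5756, 0.2399, 0.1461], [0.6104, 0.2819, 0.1641]]
top 36
(array([562.4, 251.3]), array([55.2,  9.9]), 79.4) [[0.5551, 0.2245, 0.1247], [0.5621, 0.2654, 0.1622], [0.5711, 0.2787, 0.1667]]
```

View pics/p_side.png

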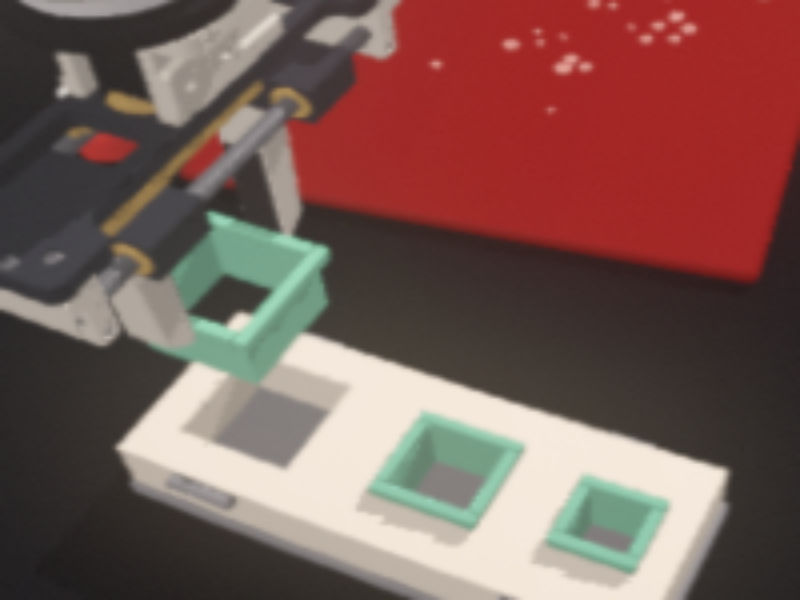

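The cutter is held level over the pocket (rim at about (250,290), mouth at about (265,410)). I'll lower it to just above the mouth and check alignment.

Request:
move_arm(rows=[[[0,0,0.001],[-0.01,-0.007,0.1],0.4],[[0,0,0.001],[-0.01,-0.007,0.2],0.4],[[0,0,0.001],[-0.01,-0.007,0.27],0.4],[[0,0,0.001],[-0.01,-0.007,0.27],0.4]])

```text
clock: 24.32
tcp_pos: [0.5904, 0.2451, 0.0913]
orientation: [-0.001, 0.075, 0.997, 0.0]
force: [0.1, -0.2, -0.7]
opening: 0.621
grip_force: 10.0
```

```bash
python3 - <<'E'
from h import *
t=st();p,r=pose();print(r.as_matrix().round(4).tolist())
s=snap('side');P=world(s);m=mint(s)&(abs(P[...,0]-p[0])<.06)&(abs(P[...,1]-p[1])<.06)&(P[...,2]>.05)&(P[...,2]<.12)
print(np.histogram(P[m][:,2],bins=np.arange(.05,.11,.004))[0])
zt=np.percentile(P[m][:,2],98); Q=P[m&(P[...,2]>zt-.004)]
A=np.c_[Q[:,:2]-p[:2],np.ones(len(Q))]; print('top',zt,'plane',np.linalg.lstsq(A,Q[:,2],rcond=None)[0].round(3))
print(rect(Q)); ys,xs=np.nonzero(m&(P[...,2]>zt-.004)); print(rect(ray(s,np.c_[xs,ys],p[2]+.0053)))
go([.5893,.2491,.0],down(81.7))
E
```

```text
{'clock': 24.325, 'q': [-0.4264, 0.6511, -0.0842, 1.899, 0.0888, 0.5962, 0.8533], 'tcp_pos': [0.5904, 0.2451, 0.0913], 'orientation': [-0.0008, 0.0752, 0.9972, 0.0002], 'force': [0.1, -0.1605, -0.6626], 'opening': 0.6208, 'grip_force': 9.9997}
[[-0.9887, 0.1499, -0.0015], [0.1499, 0.9887, 0.0005], [0.0016, 0.0002, -1.0]]
[  0   8  56  78  71  78  55  55  24  31  84 230   6   0]
top 0.09740821122535243 plane [-0.005  0.     0.096]
(array([585.8, 244.9]), array([60. , 49.4]), 82.6)
(array([584.7, 245.6]), array([60.3, 49.6]), 82.6)
turn [0.0004, -0.0001, -0.0017] shift [0.0081, 0.0116, 0.3692]
```

Request:
move_arm(rows=[[[0,0,-0.002],[0.008,0.012,0.01],0.4],[[0,0,-0.002],[0.008,0.012,0.01],0.4],[[0,0,-0.002],[0.008,0.012,0.01],0.4],[[0,0,-0.002],[0.008,0.012,0.01],0.4]])

```text
clock: 24.88
tcp_pos: [0.5894, 0.2501, 0.0905]
orientation: [0.001, 0.071, 0.997, 0.001]
force: [0.3, -0.7, -0.8]
opening: 0.62
grip_force: 10.0
```

```bash
python3 - <<'E'
from h import *
st();go([.5892,.249,.0],down(81.7))
E
```

```text
{'clock': 24.875, 'q': [-0.433, 0.6522, -0.0855, 1.8995, 0.0906, 0.5914, 0.8519], 'tcp_pos': [0.5894, 0.2501, 0.0905], 'orientation': [0.0005, 0.0713, 0.9975, 0.0012], 'force': [0.2597, -0.6732, -0.7752], 'opening': 0.6202, 'grip_force': 9.9997}
turn [0.0008, 0.0003, 0.0007] shift [0.0006, -0.0053, 0.3618]
```

Request:
move_arm(rows=[[[0,0,0],[0,-0.003,0.02],0.4],[[0,0,0],[0,-0.003,0.032],0.4],[[0,0,0],[0,-0.003,0.04],0.4],[[0,0,0],[0,-0.003,0.048],0.4],[[0,0,0],[0,-0.003,0.048],0.4]])

```text
clock: 25.5
tcp_pos: [0.5891, 0.2493, 0.0779]
orientation: [0.0, 0.071, 0.997, 0.001]
force: [-0.4, 0.2, -0.7]
opening: 0.618
grip_force: 10.0
```

```bash
python3 - <<'E'
from h import *
for i in range(4): snap('side'); st()
go([.5892,.249,.0],down(81.7))
E
```

```text
{'clock': 25.55, 'q': [-0.4335, 0.6688, -0.0835, 1.9068, 0.0935, 0.5681, 0.8503], 'tcp_pos': [0.5892, 0.2493, 0.0781], 'orientation': [0.0003, 0.0713, 0.9975, 0.001], 'force': [0.7891, 0.2107, -0.4679], 'opening': 0.6168, 'grip_force': 9.9998}
{'clock': 25.6, 'q': [-0.4335, 0.6687, -0.0834, 1.9067, 0.0935, 0.5681, 0.8503], 'tcp_pos': [0.5893, 0.2493, 0.0782], 'orientation': [0.0003, 0.0713, 0.9975, 0.0011], 'force': [0.8906, 0.0405, 0.6232], 'opening': 0.6181, 'grip_force': 9.9997}
{'clock': 25.65, 'q': [-0.4334, 0.6686, -0.0834, 1.9067, 0.0934, 0.5682, 0.8502], 'tcp_pos': [0.5893, 0.2493, 0.0783], 'orientation': [0.0004, 0.0714, 0.9974, 0.0011], 'force': [-1.0888, 0.1351, -0.303], 'opening': 0.6238, 'grip_force': 9.9997}
{'clock': 25.7, 'q': [-0.4334, 0.6685, -0.0835, 1.9067, 0.0935, 0.5681, 0.8503], 'tcp_pos': [0.5893, 0.2493, 0.0783], 'orientation': [0.0004, 0.0713, 0.9975, 0.0011], 'force': [-0.2531, -0.1745, 0.7749], 'opening': 0.6234, 'grip_force': 9.9999}
turn [0.0007, 0.0002, 0.0007] shift [0.0004, -0.0021, 0.3131]
```

Request:
move_arm(rows=[[[0,0,0],[0,0,0.006],0.4],[[0,0,0],[0,0,0.012],0.4],[[0,0,0],[0,0,0.012],0.4]])

```text
clock: 26.08
tcp_pos: [0.5891, 0.2493, 0.075]
orientation: [0.0, 0.071, 0.997, 0.001]
force: [-0.0, 0.7, -2.0]
opening: 0.623
grip_force: 10.0
```

Request:
move_arm(rows=[[[0,0,0],[0,0,0.004],0.4],[[0,0,0],[0,0,0.008],0.4],[[0,0,0],[0,0,0.008],0.4]])

```text
clock: 26.45
tcp_pos: [0.5892, 0.2493, 0.0731]
orientation: [0.0, 0.071, 0.997, 0.001]
force: [-0.3, -0.4, -0.2]
opening: 0.623
grip_force: 10.0
```

```bash
python3 - <<'E'
from h import *
for i in range(2): snap('side'); st()
E
```

```text
{'clock': 26.5, 'q': [-0.4341, 0.6756, -0.0825, 1.9093, 0.0946, 0.5587, 0.8492], 'tcp_pos': [0.5892, 0.2493, 0.0731], 'orientation': [0.0003, 0.0713, 0.9975, 0.001], 'force': [-0.0505, -0.7345, 0.2584], 'opening': 0.6236, 'grip_force': 9.9998}
{'clock': 26.55, 'q': [-0.4342, 0.6756, -0.0825, 1.9092, 0.0946, 0.5588, 0.8493], 'tcp_pos': [0.5892, 0.2493, 0.0732], 'orientation': [0.0003, 0.0713, 0.9975, 0.0011], 'force': [-0.529, 0.3148, -0.6101], 'opening': 0.6225, 'grip_force': 9.9998}
```

Edge is now about 6 mm into the pocket and no force shows. I'll keep easing down.

Request:
move_arm(rows=[[[0,0,0],[0,0,0.01],0.4],[[0,0,0],[0,0,0.02],0.4],[[0,0,0],[0,0,0.03],0.4],[[0,0,0],[0,0,0.03],0.4]])

```text
clock: 27.05
tcp_pos: [0.5891, 0.2493, 0.0654]
orientation: [0.0, 0.071, 0.997, 0.001]
force: [-0.4, -0.7, -0.1]
opening: 0.622
grip_force: 10.0
```

```bash
python3 - <<'E'
from h import *
st();p,r=pose()
s=snap('side');P=world(s);m=mint(s)&(abs(P[...,0]-p[0])<.05)&(abs(P[...,1]-p[1])<.05)&(P[...,2]>.03)&(P[...,2]<.12)
print(np.histogram(P[m][:,2],bins=np.arange(.04,.09,.004))[0],np.percentile(P[m][:,2],98)-p[2])
E
```

```text
{'clock': 27.05, 'q': [-0.4352, 0.6864, -0.081, 1.913, 0.0963, 0.5447, 0.8478], 'tcp_pos': [0.5891, 0.2493, 0.0654], 'orientation': [0.0001, 0.0713, 0.9975, 0.001], 'force': [-0.4389, -0.6688, -0.0556], 'opening': 0.6222, 'grip_force': 9.9997}
[ 33  39  61  42  21  29  64 213  11   0   0   0] 0.006559965627205205
```

Request:
move_arm(rows=[[[0,0,0],[0,0,0.01],0.4],[[0,0,0],[0,0,0.02],0.4],[[0,0,0],[0,0,0.03],0.4],[[0,0,0],[0,0,0.03],0.4]])

```text
clock: 27.6
tcp_pos: [0.5891, 0.2493, 0.0579]
orientation: [0.0, 0.071, 0.997, 0.001]
force: [0.5, -0.1, -0.6]
opening: 0.624
grip_force: 10.0
```

Request:
move_arm(rows=[[[0,0,0],[0,0,0.01],0.4],[[0,0,0],[0,0,0.02],0.4],[[0,0,0],[0,0,0.03],0.4],[[0,0,0],[0,0,0.03],0.4]])

```text
clock: 28.1
tcp_pos: [0.5891, 0.2493, 0.0504]
orientation: [0.0, 0.071, 0.997, 0.001]
force: [-0.1, -0.0, 0.1]
opening: 0.625
grip_force: 10.0
```

Request:
move_arm(rows=[[[0,0,0],[0,0,0.005],0.4],[[0,0,0],[0,0,0.005],0.4],[[0,0,0],[0,0,0.005],0.65],[[0,0,0],[0,0,0.005],0.8],[[0,0,0],[0,0,0.005],0.8]])

```text
clock: 28.72
tcp_pos: [0.5893, 0.2494, 0.0495]
orientation: [0.0, 0.071, 0.997, 0.001]
force: [0.1, 0.2, -0.7]
opening: 0.786
grip_force: 0.0
```

Request:
move_arm(rows=[[[0,0,0],[0,0,-0.1],0.8],[[0,0,0],[0,0,-0.3],0.8],[[0,0,0],[0,0,-0.5],0.8],[[0,0,0],[-0.2,0,-0.6],0.8],[[0,0,0],[-0.4,0,-0.6],0.8]])

```text
clock: 29.35
tcp_pos: [0.6903, 0.2354, 0.2032]
orientation: [0.003, 0.071, 0.997, 0.002]
force: [-0.0, -0.3, 0.1]
opening: 0.798
grip_force: 0.0
```

```bash
python3 - <<'E'
from h import *
st()
for n in('side','top'):
    s=snap(n);P=world(s);m=mint(s)&(abs(P[...,0]-.589)<.05)&(abs(P[...,1]-.249)<.05)&(P[...,2]<.12)
    if m.sum()<20: print(n,m.sum()); continue
    Q=P[m&(P[...,2]>.047)]; A=np.c_[Q[:,:2]-[.589,.249],np.ones(len(Q))]
    print(n,rect(Q),np.percentile(P[m][:,2],[50,98]).round(4),np.linalg.lstsq(A,Q[:,2],rcond=None)[0].round(3))
s=snap('side'); cv2.imwrite('pics/f.png',cv2.resize(s['color'][250:384,100:300],(800,536)))
E
```

```text
{'clock': 29.35, 'q': [-0.3483, 0.6178, -0.094, 1.6042, 0.0667, 0.9159, 0.9635], 'tcp_pos': [0.6903, 0.2354, 0.2032], 'orientation': [0.0026, 0.0709, 0.9975, 0.0023], 'force': [-0.0242, -0.2756, 0.1455], 'opening': 0.7983, 'grip_force': 0.0}
side (array([588.6, 249. ]), array([56.9, 57.3]), 81.7) [0.0497 0.0543] [-0.009  0.014  0.052]
top (array([588.4, 246.5]), array([52. , 54.9]), 82.4) [0.0508 0.0577] [-0.012 -0.01   0.053]
```

View pics/f.png

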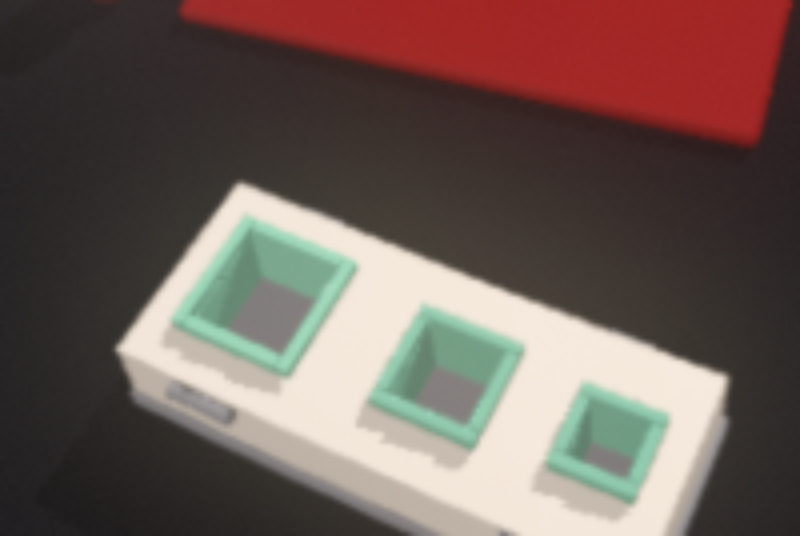

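The rim sits flush on the case at about (265,295) with its face about 8 mm above the top. The smaller cutters are undisturbed and the gripper is clear, so I'll hand in.

```bash
python3 -c "
from h import *
print(arm.finish_job())"
```

```text
the job is handed in; nothing more can be done
None
```

The large mint cutter is turned over and resting fully home in its pocket, cutting edge down, with the gripper clear; the job was handed in at about 29.5 s, but no verdict came back.

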